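# Slide the blue underglaze bottle home and shut the rack

## Task

Push the blue underglaze bottle, low on its body so that it slides upright and does not tip, fully home into the empty bay of the bottle rack (the one marked by the blue chip), then push the rack's wire gate fully shut across all three bottles. Only push with the fingers: do not pick up, squeeze or press hard on any bottle (it would squirt), keep the black and green bottles standing in their bays, and leave everything else where it stands.

Things in the scene. Friction and masses are not known exactly. Their poses are not given: they have to be found in the camera images.
- bottle_blue: squeeze bottle with a blue body, white shoulder and white pointed nozzle, 98 mm tall, 0.06 to 0.12 kg; body a plain cylinder 37 mm in diameter up to z = 72 mm, then a 26 mm collar to 85 mm, then the nozzle. Stands on the counter in front of the rack at the start. Origin: centre of its underside; z axis up along the bottle. Pushed higher than about 30 mm above the counter it may tip over. To be pushed home
- bottle_black: same bottle, black, already home in the bay of the black chip; origin: centre of its underside, z up
- bottle_green: same bottle, dark green, already home in the bay of the green chip; origin: centre of its underside, z up
- rack: light wooden rack fixed to the counter, 193 mm wide, 62 mm high: three bays 52 mm apart, 45 mm wide, without floor, open at the front. Origin: on the counter at the middle bay's home point; x points from the open front to the back board, y to the rack's left end (seen from the robot). Back board's face at x = +19 mm: a bottle that is home touches it. Dividers 42 mm high reach to x = -10 mm
- gate_rest (a point): brass rest bracket for the gate on the front of the rack's right end cheek, 32 mm above the counter, at rack frame x = -26, y = -85.5 mm. The 52 mm high end cheeks lie beyond y = +-78 mm and reach to x = -9 mm; only the hinge and rest brackets stand farther forward
- chip_blue: blue glazed chip, 34 mm wide, that leans back on top of the back board (60 to 95 mm high) behind the empty bay. Origin: NOT in the chip but on the counter, at the home point of its bay: the centre of the bottle's underside is here when the bottle is home. Axes as the rack's
- chip_black: black glazed chip that marks the black bottle's bay; origin: that bay's home point on the counter, axes as the rack's
- chip_green: green glazed chip that marks the green bottle's bay; origin: that bay's home point on the counter, axes as the rack's
- gate (a joint): angle of the wire gate (rad): 0 = fully shut, parallel to the rack's front, against its stop; grows as it swings out towards the robot and to the left, at most 2.4; starts open at 1.9 to 2.3. At angle a the gate points from its hinge along (-sin a, -cos a) in the rack's x, y. Vertical hinge with light friction (0.05 N m): it stays where it is left, without spring or latch
- gate_hinge (a point): point on the gate's vertical hinge axis at the rack's left front corner (rack frame x = -30, y = +92.5 mm), 32 mm above the counter; axes as the rack's
- gate_end (a point): free end of the gate, a dark rubber sleeve 11 mm in diameter on the upright end wire, 178 mm from the hinge axis, 32 mm above the counter. The gate is two level red-coated steel wires 6 mm thick, 18 and 46 mm above the counter, joined by upright wires at the end and halfway. Shut, the wires clear bottles that are home by 8 mm
- tumbler: unglazed fluted tumbler, 76 mm wide, 99 mm tall, loose, on the right; origin: centre of its underside; to be left alone
- pot_stilt: small three-armed kiln stilt, 59 x 52 x 21 mm, loose, on the right near the counter's edge; origin: centre of its underside; to be left alone
- bird: unglazed bird figurine, 52 x 120 x 76 mm, loose, on the left at the back; origin: centre of its underside; to be left alone
- jar: unglazed round jar with lid, 92 mm wide, 97 mm tall, loose, on the left; origin: centre of its underside; to be left alone
- small_cup: small unglazed cup, 61 mm wide, 51 mm tall, loose, front left; origin: centre of its underside; to be left alone
There are look-alikes about, which are no part of the job. Leave any red look-alike of the bottle_black alone.

How it is judged:
By the outcome, as a careful person would: the job done as asked, in the order asked, and still so for the second after the job is handed in, with the robot touching nothing.
It also fails if it takes over 58 s, if anything falls off the work surface, if the arm or the gripper's body presses on something with over 40 N, if the wrist force passes 120 N, or if a joint passes its speed limit or range.

## Robot

A 7-joint arm with a two-finger parallel gripper is mounted at the origin on a cart in front of the work surface, level with it; the furniture and walls round the work are solid. World frame = base frame: x ahead of the robot, y to its left, z up, the work surface at z = 0. Lengths are in m, angles in rad, forces in N, time in s.
With the tool pointing down it reaches from about 0.425 to 0.875 m from the base axis. Payload 8.4 kg.
Tool frame: the origin (TCP) lies midway between the tips of the shut fingers; the grasp point (between the pads) lies 19 mm behind it (bot.hold_point_z is the z of the grasp point in the tool frame, in m); z points along the fingers, y is the line along which they close (so a half turn about z gives the same grasp; the last joint's range is limited). The gripper opens to 87 mm and grips with 3 to 60 N. Pads are 19 mm wide; open, the fingers measure 117 mm over their backs; the gripper's body (75 mm by 190 mm) begins 51 mm behind the grasp point.
Start: joints at [-1.419, 0.333, 0.04, 1.465, -0.013, 1.343, -0.059], TCP at [0.161, 0.63, 0.223] pointing down, gripper open.
Joint ranges: [-2.58, 2.58], [-0.38, 2.09], [-1.3, 1.39], [0.25, 2.4], [-1.5, 4.64], [0.08, 2.09], [-2.65, 2.65]. Speed limits (rad/s): [2.22, 2.22, 2.79, 2.79, 3.14, 3.14, 3.14].

## Interface

Orientations are given as a unit quaternion [x, y, z, w].
In Python, from workcell import readout, viewer, job, bot gives the robot as it stands. The module is installed in compiled form; this text tells all that it offers.
- The arm moves only by the tool carry_out, never from a script. Its argument "deltas" is a list of rows, each an object of numbers: "hand": the finger opening in mm, from 0 to 87; "tx", "ty", "tz": the shift along the tool's x, y, z in mm; "turn": the turn about the tool's z in rad. In form: [{"hand": .., "tx": .., "ty": .., "tz": .., "turn": ..}, ...]. A call has 1 to 12 rows; each row shifts and turns the commanded pose from where the row before left it, along the tool's axes as they then stand; what a row does not reach is not made up. A row lasts 1/10 s, in which the tool goes at most 50 mm and 8.59 degrees, less where a joint would pass 70% of its speed; a pose out of reach is approached as far as the arm can. A call with a gripper value outside its range is refused whole. The fingers move at their own pace and stop on an object; the grip force is fixed at half the most. Time passes only in rows, so rows that do not move let the fingers close. It gives the time, the measured TCP pose, the force, the opening and the grip force at its end, in the units of the state.
- readout.get_state(): the state, without advancing time (a new reading comes with each control period).
- viewer.camera(name): name is "scene" or "top" or "wrist"; returns (picture, depth): 420x560x3 uint8, blue, green, red; 420x560 float32, m along the optical axis (not along the pixel's ray), 0 where there is no reading.
- viewer.camera_info(name): a dict with "K" (3x3 intrinsics, pixels), "rvec" (rotation vector, rad) and "tvec" (3), from world to camera coordinates, as OpenCV has them; the wrist camera has in their place "hand_eye" (4x4, takes a point from camera to tool coordinates, whose origin is the TCP and whose axes are the flange's). Camera axes: x right, y down, z forward; pixel columns grow to the right and rows downward; lengths in m; the calibration is good to about 2 mm. The wrist camera is an equidistant fisheye: a pixel r from the principal point sees the ray r / f radians off the axis. A picture is of the moment at which its call begins: read the wrist's pose just before it. camera_info takes no time and is no camera call.
- job.finish_job(): hands the job in; it is judged then, once.
The state is a dict: "time_s": time; "q": joint angles; "joint_vel": joint speeds; "joint_efforts": joint torques, N m; "ee_pos": TCP position; "tcp_rot": TCP orientation; "force": force on the tool from outside, world axes, zero at the start; "ft_torque": the same for the moment, N m; "gripper_width": opening from 0.0 (shut) to 1.0 (fully open); "grasp_force": force on a finger pad.
Only numpy, scipy, OpenCV 4.12 (cv2) and the standard library are available. Lean on these libraries where they do the work, as an engineer would, in place of code of your own. Each camera call takes 0.05 s, during which the arm holds its last target. There are 200 camera calls.

## Working session

There is one attempt and no reset: what is moved stays moved. The work goes in short steps, Python scripts to look and compute and a tool call to move; the robot and the scene stay as the last step left them, time stands still between calls to the robot, and variables do not carry over. Pictures are saved under pics/ and viewed, at most 10 in all, crops included, and the job is handed in when it is done.

Besides the shell and the picture viewer there is one more tool, called after "Call:" as name(argument=value, ...) on one line, values as JSON. carry_out: Moves the arm, as the interface text tells. Its arguments: {"type":"object","properties":{"deltas":{"type":"array"}},"required":["deltas"]}

```bash
mkdir -p pics
cat > h.py <<'E'
import numpy as np, cv2
from workcell import readout, viewer, job, bot
def snap(n):
    im,d=viewer.camera(n); np.savez(f'pics/{n}.npz',im=im,d=d); return im,d
def world(n,u,v,d):
    i=viewer.camera_info(n);K=np.array(i['K']);R=cv2.Rodrigues(np.array(i['rvec'],float))[0];t=np.array(i['tvec']).ravel()
    return R.T@(np.linalg.inv(K)@np.array([u,v,1.])*d-t)
def onz(n,u,v,z):
    a=world(n,u,v,0.);b=world(n,u,v,1.);return a+(b-a)*(z-a[2])/(b[2]-a[2])
def proj(n,p):
    i=viewer.camera_info(n);return cv2.projectPoints(np.array(p,float).reshape(-1,1,3),np.array(i['rvec'],float),np.array(i['tvec'],float),np.array(i['K']),None)[0].reshape(-1,2)
E
python3 - <<'E'
from h import *
for n in('top','scene'):
    im,d=snap(n);cv2.imwrite(f'pics/{n}0.png',cv2.resize(im,(800,600)))
s=readout.get_state();print(s)
E
```

```text
{'time_s': 0.1, 'q': array([-1.4192435 ,  0.33383993,  0.0398821 ,  1.46619989, -0.01340243,
        1.34330969, -0.05846074]), 'joint_vel': array([ 0.00155925, -0.0008941 , -0.00013105, -0.00219806, -0.00148218,
       -0.00242625,  0.00176695]), 'joint_efforts': array([ 4.89376762e-03, -6.57818413e+01,  1.34050436e+00, -4.04705393e+01,
       -5.96557651e-02,  4.09584388e-02,  6.03620902e-05]), 'ee_pos': array([0.16120853, 0.62924023, 0.2217402 ]), 'tcp_rot': array([ 1.25040934e-01,  9.92151304e-01, -7.44134841e-04, -4.35390459e-05]), 'force': array([-0.07136578,  0.13900669, -0.38401372]), 'ft_torque': array([-0.01477267, -0.03200446,  0.00607865]), 'grasp_force': 0.0, 'gripper_width': 1.0006191062251708}
```

View pics/top0.png

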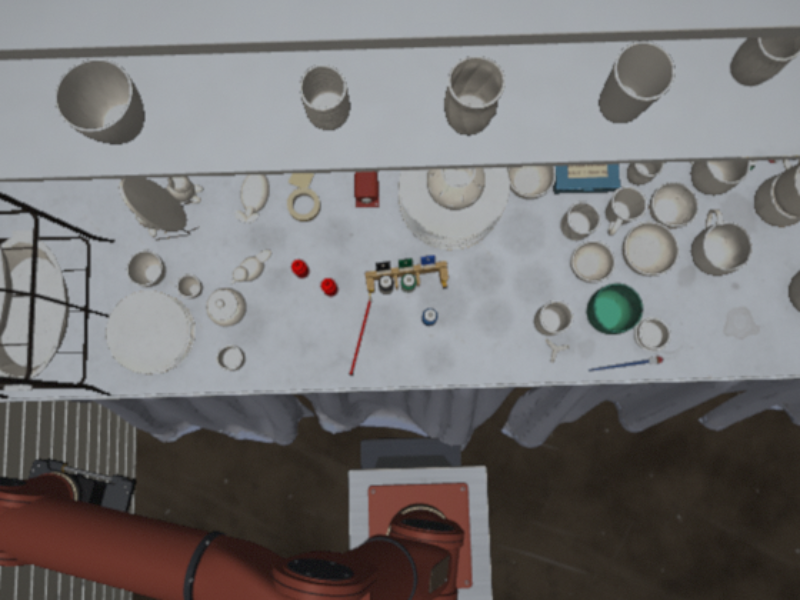

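View pics/scene0.png

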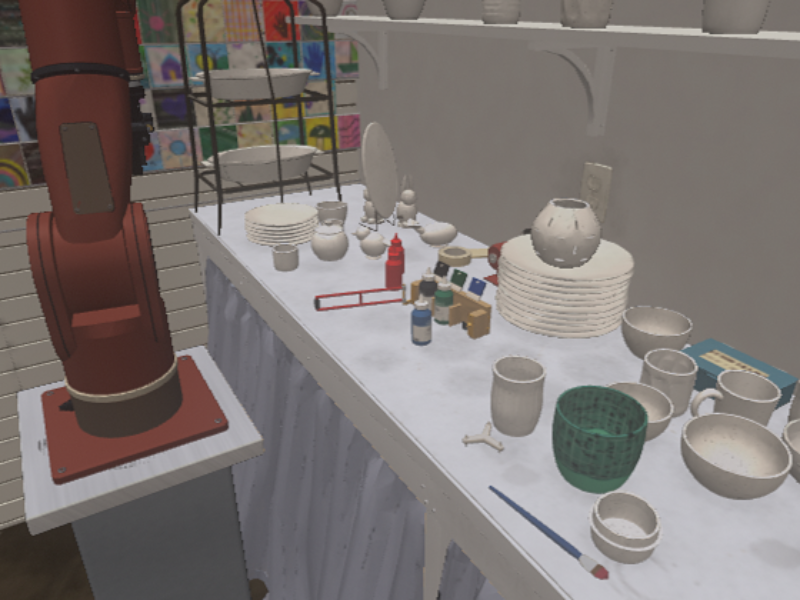

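The top view (800x600) shows the rack near (405,275) with its empty right bay, the blue chip at (428,260) and the blue bottle at (430,316). The open gate runs from (370,298) to (351,374). Two red look-alikes stand at (300,268) and (329,287). I'll enlarge both views.

Run:
```python
from h import *
a=np.load('pics/top.npz');b=np.load('pics/scene.npz')
c=a['im'][170:270,235:335]; cv2.imwrite('pics/topc.png',cv2.resize(c,(600,600),interpolation=cv2.INTER_CUBIC))
c=b['im'][160:250,215:350]; cv2.imwrite('pics/scenec.png',cv2.resize(c,(800,533),interpolation=cv2.INTER_CUBIC))
print(viewer.camera_info('top')['K'][0],world('top',280,210,0))
```

```text
[465.26192609   0.         276.15856139] [0.30769019 0.03903429 1.57793733]
```

View pics/topc.png

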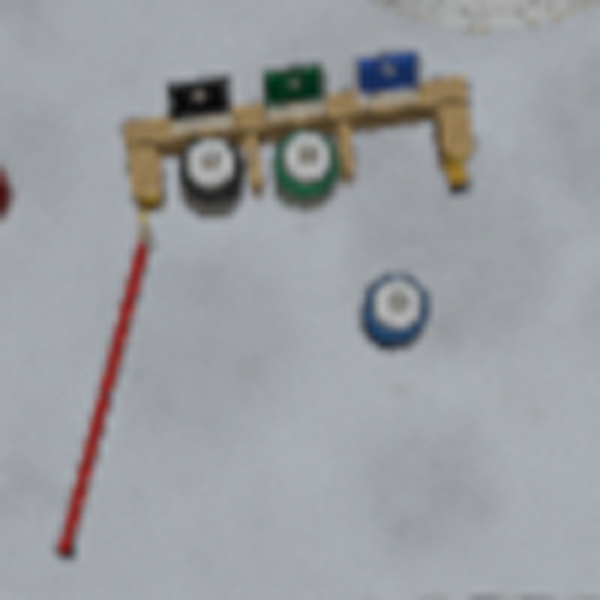

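View pics/scenec.png

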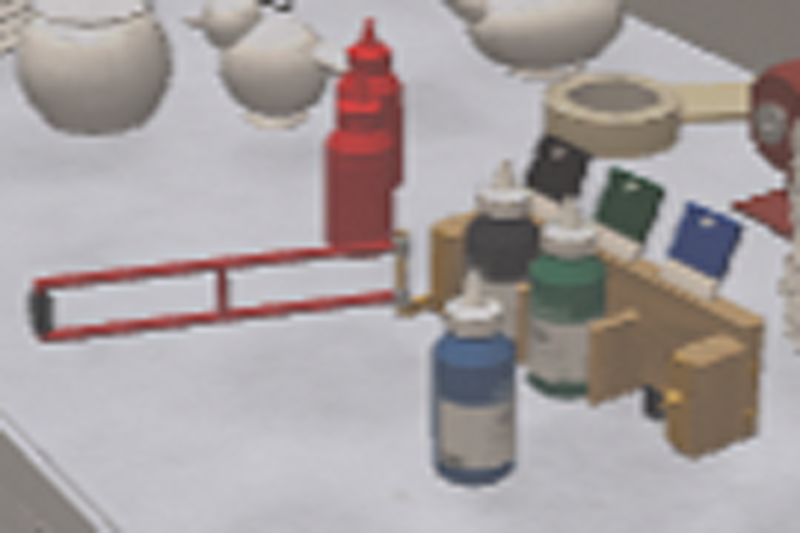

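Run:
```python
from h import *
P=lambda u,v,z: onz('top',235+(u+.5)/6-.5,170+(v+.5)/6-.5,z)[:2]
bk=P(212,161,.087);gr=P(307,155,.087);bl=P(397,302,.087)
hg=P(145,230,.05);ge=P(65,550,.05);rs=P(458,183,.034)
cl=P(125,120,.062);cr=P(468,80,.062)
for n,v in dict(bk=bk,gr=gr,bl=bl,hg=hg,ge=ge,rs=rs,cl=cl,cr=cr).items(): print(n,v.round(4))
L=np.array([[0,.052],[0,0],[-.030,.0925],[-.026,-.0855]]);W=np.array([bk,gr,hg,rs])
from scipy.spatial.transform import Rotation as Ro
lc=L-L.mean(0);wc=W-W.mean(0)
th=np.arctan2((lc[:,0]*wc[:,1]-lc[:,1]*wc[:,0]).sum(),(lc*wc).sum())
R=np.array([[np.cos(th),-np.sin(th)],[np.sin(th),np.cos(th)]]);o=W.mean(0)-R@L.mean(0)
d=cl-cr;print('th',th,'edge th',np.arctan2(-d[0],d[1]),np.linalg.norm(d)); print('o',o,(W-(L@R.T+o)).round(4))
print('home blue',o+R@[0,-.052],'bottle in rack',R.T@(bl-o),'end in rack',R.T@(ge-o),'hinge',R.T@(hg-o))
g=R.T@(ge-(o+R@[-.03,.0925]));print('a',np.arctan2(-g[0],-g[1]),np.linalg.norm(g))
s=readout.get_state();print(Ro.from_quat(s['tcp_rot']).as_matrix().round(3),s['ee_pos'])
# blue bottle by depth check in scene: base of bottle in scenec
S=lambda u,v,z: onz('scene',215+(u+.5)*135/800-.5,160+(v+.5)*90/533-.5,z)[:2]
print('scene blue collar',S(473,309,.085),'green',S(569,232,.085),'black',S(503,199,.085), 'end',S(42,311,.032))
```

```text
bk [0.5741 0.0604]
gr [0.5759 0.0088]
bl [ 0.4942 -0.037 ]
hg [0.5431 0.0991]
ge [0.368  0.1468]
rs [ 0.567  -0.0763]
cl [0.603  0.1082]
cr [ 0.6198 -0.082 ]
th 0.1113945550966009 edge th 0.08818255546836022 0.1909709905969307
o [0.58056779 0.00989273] [[-0.0007 -0.0012]
 [-0.0047 -0.0011]
 [ 0.0026  0.0006]
 [ 0.0027  0.0016]]
home blue [ 0.58634834 -0.04178497] bottle in rack [-0.09108576 -0.03703184] end in rack [-0.19606104  0.15974199] hinge [-0.02734615  0.09279866]
a 1.9555397655824782 0.17915845786339585
[[-0.969  0.248 -0.   ]
 [ 0.248  0.969 -0.001]
 [-0.    -0.001 -1.   ]] [0.16120853 0.62924023 0.2217402 ]
scene blue collar [ 0.49109277 -0.04857921] green [ 0.57284301 -0.00320708] black [0.56767726 0.04407268] end [0.3730858 0.1456676]
```

Run:
```python
from h import *
for n in('top','scene'):
    z=np.load(f'pics/{n}.npz');d=z['d'];im=z['im']
    i=viewer.camera_info(n);K=np.array(i['K']);R=cv2.Rodrigues(np.array(i['rvec'],float))[0];t=np.array(i['tvec']).ravel()
    v,u=np.mgrid[:420,:560];c=np.stack([(u-K[0,2])/K[0,0]*d,(v-K[1,2])/K[1,1]*d,d],-1)
    w=(c-t)@R
    print(n,'cam',-R.T@t)
    q=(w[...,0]>.45)&(w[...,0]<.65)&(abs(w[...,1])<.15)&(d>0)
    print('counter z',np.median(w[...,2][q]))
    for nm,x,y in(('blue',.492,-.042),('green',.575,.003),('black',.571,.052)):
        for lo,hi in((.01,.07),(.074,.1)):
            m=q&(np.hypot(w[...,0]-x,w[...,1]-y)<.03)&(w[...,2]>lo)&(w[...,2]<hi)
            if nm!='blue' and lo<.05: m&=w[...,2]>.045
            p=w[m]
            if len(p)>3: print(nm,lo,len(p),p.mean(0).round(4),p.min(0).round(3),p.max(0).round(3))
```

```text
top cam [0.30769019 0.03903429 1.57793733]
counter z 1.0100615809087947
blue 0.01 63 [ 0.4912 -0.0381  0.0543] [ 0.477 -0.062  0.011] [ 0.514 -0.021  0.07 ]
blue 0.074 48 [ 0.4951 -0.0383  0.0831] [ 0.484 -0.051  0.076] [ 0.508 -0.028  0.095]
green 0.01 69 [0.5786 0.0071 0.0597] [ 0.559 -0.017  0.045] [0.605 0.024 0.07 ]
green 0.074 49 [0.577  0.0081 0.0828] [ 0.566 -0.002  0.075] [0.589 0.018 0.096]
black 0.01 75 [0.5763 0.0564 0.0602] [0.558 0.024 0.045] [0.6   0.078 0.069]
black 0.074 46 [0.5757 0.0599 0.0827] [0.564 0.05  0.074] [0.587 0.07  0.098]
scene cam [-0.04844485 -0.87091001  0.56431091]
counter z 0.0018669942008631845
blue 0.01 300 [ 0.4898 -0.052   0.0411] [ 0.476 -0.063  0.01 ] [ 0.513 -0.028  0.07 ]
blue 0.074 69 [ 0.493  -0.0447  0.0822] [ 0.483 -0.054  0.074] [ 0.507 -0.028  0.098]
green 0.01 140 [ 0.5764 -0.0028  0.0577] [ 0.559 -0.014  0.045] [0.604 0.019 0.069]
green 0.074 60 [0.5749 0.0023 0.0826] [ 0.562 -0.008  0.075] [0.587 0.018 0.099]
black 0.01 117 [0.5706 0.0498 0.0588] [0.557 0.039 0.046] [0.599 0.068 0.07 ]
black 0.074 54 [0.573  0.0545 0.0825] [0.562 0.044 0.074] [0.585 0.068 0.097]
```

Call:
carry_out(deltas=[{"hand": 16, "turn": -0.1}, {"hand": 16, "turn": -0.1}, {"hand": 16, "turn": -0.1}, {"hand": 16, "tx": -27, "ty": -32}, {"hand": 16, "tx": -27, "ty": -32}, {"hand": 16, "tx": -27, "ty": -32}, {"hand": 16, "tx": -27, "ty": -32}, {"hand": 16, "tx": -27, "ty": -32}, {"hand": 16, "tx": -27, "ty": -32}, {"hand": 16, "tx": -27, "ty": -32}, {"hand": 16, "tx": -27, "ty": -32}])

```text
invalid input at $.deltas[0]: expected keys hand, tx, ty, tz, turn
```

Call:
carry_out(deltas=[{"hand": 16, "tx": -5, "ty": -40}, {"hand": 16, "tx": -5, "ty": -40}, {"hand": 16, "tx": -5, "ty": -40}, {"hand": 16, "tx": -5, "ty": -40}, {"hand": 16, "tx": -5, "ty": -40}, {"hand": 16, "tx": -5, "ty": -40}, {"hand": 16, "tx": -5, "ty": -40}, {"hand": 16, "tx": -5, "ty": -40}, {"hand": 16, "ty": -30}, {"hand": 16, "ty": -30}, {"hand": 16}])

```text
invalid input at $.deltas[0]: expected keys hand, tx, ty, tz, turn
```

Run:
```python
from h import *
s=readout.get_state();im,d=viewer.camera('wrist');i=viewer.camera_info('wrist')
np.savez('pics/wrist.npz',im=im,d=d,p=s['ee_pos'],q=s['tcp_rot'])
print(s['time_s'],s['ee_pos'],s['tcp_rot'],s['force'],s['gripper_width']);print(i)
cv2.imwrite('pics/wrist1.png',cv2.resize(im,(800,600),interpolation=cv2.INTER_CUBIC))
```

```text
0.1 [0.16120853 0.62924023 0.2217402 ] [ 1.25040934e-01  9.92151304e-01 -7.44134841e-04 -4.35390459e-05] [-0.07136578  0.13900669 -0.38401372] 1.0006191062251708
{'K': array([[325.1922621 ,   0.        , 278.86467555],
       [  0.        , 325.1922621 , 217.43620684],
       [  0.        ,   0.        ,   1.        ]]), 'hand_eye': array([[-9.92591129e-04, -9.67849442e-01, -2.51528275e-01,
         6.83184446e-02],
       [ 9.99999130e-01, -7.42290846e-04, -1.08999469e-03,
         4.28426585e-04],
       [ 8.68243616e-04, -2.51529138e-01,  9.67849337e-01,
        -1.62669541e-01],
       [ 0.00000000e+00,  0.00000000e+00,  0.00000000e+00,
         1.00000000e+00]])}
```

View pics/wrist1.png

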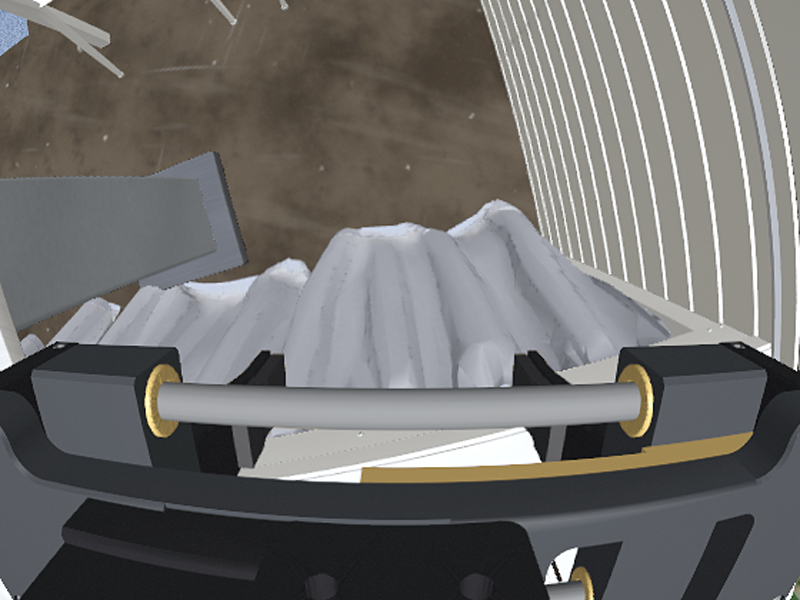

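The wrist camera sits on the tool's +x side, so a hover over the rack should show the bottles. The moves were refused because every row needs all five keys, so I'll send them again.

Call:
carry_out(deltas=[{"hand": 16, "tx": 0, "ty": 0, "tz": 0, "turn": -0.1}, {"hand": 16, "tx": 0, "ty": 0, "tz": 0, "turn": -0.1}, {"hand": 16, "tx": 0, "ty": 0, "tz": 0, "turn": -0.1}, {"hand": 16, "tx": -27, "ty": -32, "tz": 0, "turn": 0}, {"hand": 16, "tx": -27, "ty": -32, "tz": 0, "turn": 0}, {"hand": 16, "tx": -27, "ty": -32, "tz": 0, "turn": 0}, {"hand": 16, "tx": -27, "ty": -32, "tz": 0, "turn": 0}, {"hand": 16, "tx": -27, "ty": -32, "tz": 0, "turn": 0}, {"hand": 16, "tx": -27, "ty": -32, "tz": 0, "turn": 0}, {"hand": 16, "tx": -27, "ty": -32, "tz": 0, "turn": 0}, {"hand": 16, "tx": -27, "ty": -32, "tz": 0, "turn": 0}, {"hand": 16, "tx": -27, "ty": -32, "tz": 0, "turn": 0}])

```text
time_s: 1.35
ee_pos: [0.419, 0.3524, 0.2225]
tcp_rot: [-0.025, 1.0, 0.0, -0.0]
force: [0.6, 1.2, -0.2]
gripper_width: 0.188
grasp_force: 0.0
```

Call:
carry_out(deltas=[{"hand": 16, "tx": -15, "ty": -37, "tz": 0, "turn": 0}, {"hand": 16, "tx": -15, "ty": -37, "tz": 0, "turn": 0}, {"hand": 16, "tx": -15, "ty": -37, "tz": 0, "turn": 0}, {"hand": 16, "tx": -15, "ty": -37, "tz": 0, "turn": 0}, {"hand": 16, "tx": -15, "ty": -37, "tz": 0, "turn": 0}, {"hand": 16, "tx": -15, "ty": -37, "tz": 0, "turn": 0}, {"hand": 16, "tx": -15, "ty": -37, "tz": 0, "turn": 0}, {"hand": 16, "tx": -15, "ty": -37, "tz": 0, "turn": 0}, {"hand": 16, "tx": -15, "ty": -37, "tz": 0, "turn": 0}, {"hand": 16, "tx": 0, "ty": 0, "tz": 0, "turn": 0}, {"hand": 16, "tx": 0, "ty": 0, "tz": 0, "turn": 0}])

```text
time_s: 2.45
ee_pos: [0.5693, 0.027, 0.2223]
tcp_rot: [-0.023, 1.0, -0.0, -0.0]
force: [-0.6, 0.8, -0.2]
gripper_width: 0.184
grasp_force: 0.0
```

Run:
```python
from h import *
s=readout.get_state();im,d=viewer.camera('wrist')
np.savez('pics/wrist.npz',im=im,d=d,p=s['ee_pos'],q=s['tcp_rot'])
print(s['time_s'],s['ee_pos'],s['tcp_rot'],s['force'],s['gripper_width'])
cv2.imwrite('pics/wrist2.png',cv2.resize(im,(800,600),interpolation=cv2.INTER_CUBIC))
```

```text
2.45 [0.56934016 0.02700823 0.22225019] [-2.34194096e-02  9.99725665e-01 -1.41709103e-04 -3.24050560e-04] [-0.58269012  0.8034867  -0.16454618] 0.18383323217600214
```

View pics/wrist2.png

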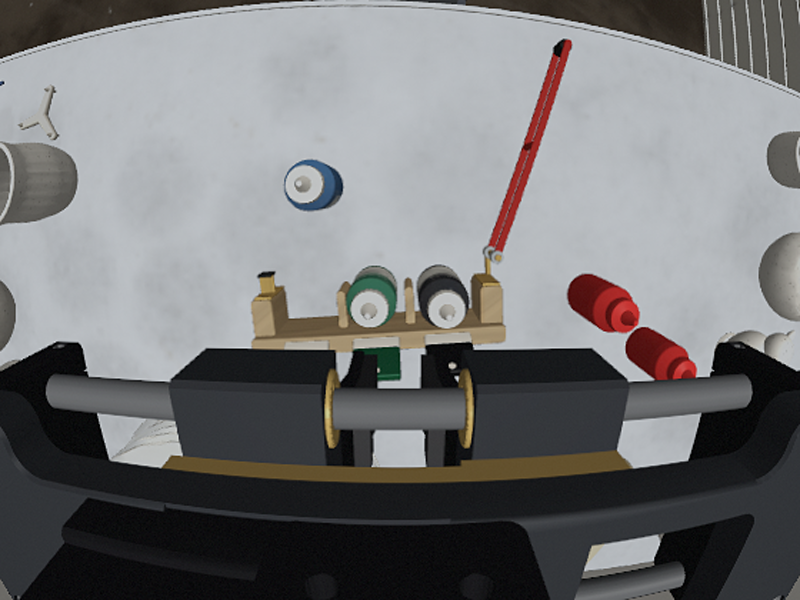

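The wrist view (800x600) is clear. The blue bottle's collar is at (305,184), and the green and black nozzles are at (370,312) and (447,313). The hinge is at (492,252), the rest bracket at (267,275), the divider ends at (343,285) and (408,281), and the gate end at (565,45).

```bash
cat >> h.py <<'E'
from scipy.spatial.transform import Rotation as Ro
def wr(u,v,z,f='pics/wrist.npz'):
    s=np.load(f);i=viewer.camera_info('wrist');K=np.array(i['K']);H=np.array(i['hand_eye'])
    a,b=(u-K[0,2])/K[0,0],(v-K[1,2])/K[1,1];r=np.hypot(a,b)
    ray=np.array([a/r*np.sin(r),b/r*np.sin(r),np.cos(r)])
    R=Ro.from_quat(s['q']).as_matrix();o=R@H[:3,3]+s['p'];d=R@H[:3,:3]@ray
    return (o+d*(z-o[2])/d[2])[:2]
E
python3 - <<'E'
from h import *
P=lambda u,v,z: wr((u+.5)*.7-.5,(v+.5)*.7-.5,z)
g=P(370,312,.097);k=P(447,313,.097);b=P(303,184,.097);bc=P(305,184,.085)
h=P(492,252,.054);r=P(267,274,.036);e=P(567,43,.05)
d1=P(343,283,.042);d2=P(409,280,.042)
for n,v in dict(green=g,black=k,blue=b,bluecol=bc,hinge=h,rest=r,end=e,d1=d1,d2=d2).items(): print(n,v.round(4))
L=np.array([[0,0],[0,.052],[-.03,.0925],[-.026,-.0855],[-.01,-.026],[-.01,.026]]);W=np.array([g,k,h,r,d1,d2])
lc=L-L.mean(0);wc=W-W.mean(0)
th=np.arctan2((lc[:,0]*wc[:,1]-lc[:,1]*wc[:,0]).sum(),(lc*wc).sum())
R=np.array([[np.cos(th),-np.sin(th)],[np.sin(th),np.cos(th)]]);o=W.mean(0)-R@L.mean(0)
print('th',th,'o',o);print((W-L@R.T-o).round(4))
print('home',o+R@[0,-.052],'blue in rack',R.T@(b-o))
gg=R.T@(e-o)-[-.03,.0925];print('a',np.arctan2(-gg[0],-gg[1]),np.linalg.norm(gg))
E
```

```text
green [0.5774 0.009 ]
black [0.5758 0.0585]
blue [ 0.4973 -0.0357]
bluecol [ 0.4971 -0.0369]
hinge [0.5397 0.0935]
rest [ 0.5666 -0.0763]
end [0.3742 0.1448]
d1 [ 0.5703 -0.015 ]
d2 [0.5658 0.0346]
th 0.12363284504156627 o [0.57970707 0.00918594]
[[-0.0023 -0.0001]
 [ 0.0025 -0.0023]
 [ 0.0012 -0.0038]
 [ 0.0021  0.0026]
 [-0.0027  0.0028]
 [-0.0008  0.0009]]
home [ 0.58611962 -0.04241715] blue in rack [-0.08734742 -0.03437319]
a 1.9761249392732148 0.17106407597734558
```

Call:
carry_out(deltas=[{"hand": 16, "tx": 32, "ty": -15, "tz": 0, "turn": 0}, {"hand": 16, "tx": 32, "ty": -15, "tz": 0, "turn": 0}, {"hand": 16, "tx": 32, "ty": -15, "tz": 0, "turn": 0}, {"hand": 16, "tx": 32, "ty": -15, "tz": 0, "turn": 0}, {"hand": 16, "tx": 0, "ty": 0, "tz": 0, "turn": 0}, {"hand": 16, "tx": 0, "ty": 0, "tz": 40, "turn": 0}, {"hand": 16, "tx": 0, "ty": 0, "tz": 40, "turn": 0}, {"hand": 16, "tx": 0, "ty": 0, "tz": 40, "turn": 0}, {"hand": 16, "tx": 0, "ty": 0, "tz": 35, "turn": 0}, {"hand": 16, "tx": 0, "ty": 0, "tz": 20, "turn": 0}, {"hand": 16, "tx": 0, "ty": 0, "tz": 16, "turn": 0}, {"hand": 16, "tx": 0, "ty": 0, "tz": 0, "turn": 0}])

```text
time_s: 3.7
ee_pos: [0.4431, -0.037, 0.0298]
tcp_rot: [-0.026, 1.0, -0.0, -0.002]
force: [-0.7, -0.1, 0.2]
gripper_width: 0.185
grasp_force: 0.0
```

Run:
```python
from h import *
s=readout.get_state();im,d=viewer.camera('scene')
print(s['time_s'],s['ee_pos'],s['tcp_rot'],s['force'],s['gripper_width'])
cv2.imwrite('pics/scene2.png',cv2.resize(im[130:280,190:390],(800,600),interpolation=cv2.INTER_CUBIC))
```

```text
3.7 [ 0.44307837 -0.03701804  0.02977389] [-2.57594577e-02  9.99666427e-01 -3.58058820e-04 -1.83211125e-03] [-0.73581727 -0.07553483  0.15112548] 0.18495707686735405
```

View pics/scene2.png

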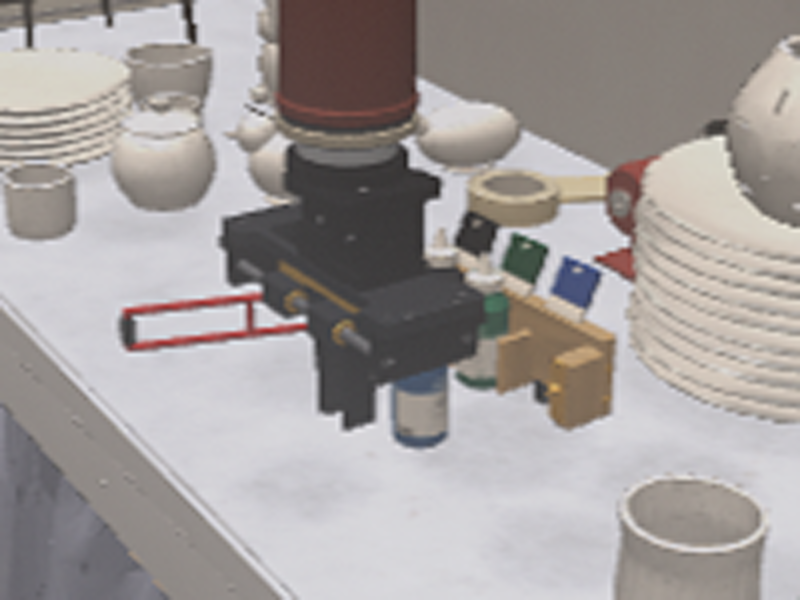

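The fingers are behind the bottle with their tips at z of about 30 mm. The gripper body stays above the nozzle. I'll push slowly in steps.

Call:
carry_out(deltas=[{"hand": 16, "tx": -5, "ty": -0.6, "tz": 0, "turn": 0}, {"hand": 16, "tx": -5, "ty": -0.6, "tz": 0, "turn": 0}, {"hand": 16, "tx": -5, "ty": -0.6, "tz": 0, "turn": 0}, {"hand": 16, "tx": -4, "ty": -0.6, "tz": 0, "turn": 0}, {"hand": 16, "tx": -3, "ty": 0, "tz": 0, "turn": 0}, {"hand": 16, "tx": -3, "ty": 0, "tz": 0, "turn": 0}, {"hand": 16, "tx": -4, "ty": -1, "tz": 0, "turn": 0}, {"hand": 16, "tx": -4, "ty": -1, "tz": 0, "turn": 0}, {"hand": 16, "tx": -4, "ty": -1, "tz": 0, "turn": 0}, {"hand": 16, "tx": -4, "ty": -1, "tz": 0, "turn": 0}, {"hand": 16, "tx": 0, "ty": 0, "tz": 0, "turn": 0}])

```text
time_s: 4.85
ee_pos: [0.4864, -0.0428, 0.0316]
tcp_rot: [-0.025, 1.0, -0.0, 0.0]
force: [0.2, -0.6, 0.3]
gripper_width: 0.185
grasp_force: 0.2
```

Run:
```python
from h import *
s=readout.get_state();print(s['time_s'],s['ee_pos'],s['force'],s['tcp_rot'])
a,d=viewer.camera('scene');b,d=viewer.camera('top')
A=cv2.resize(a[160:260,250:350],(400,400),interpolation=cv2.INTER_CUBIC);B=cv2.resize(b[170:250,250:330],(400,400),interpolation=cv2.INTER_CUBIC)
cv2.imwrite('pics/c3.png',np.hstack([A,B]))
```

```text
4.85 [ 0.48637181 -0.04279786  0.03159972] [ 0.16092791 -0.62427196  0.29274873] [-2.45418160e-02  9.99698773e-01 -1.57803886e-04  1.95660891e-04]
```

View pics/c3.png

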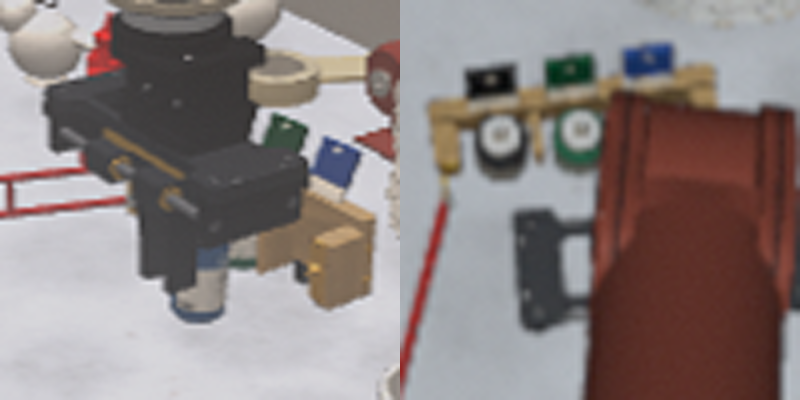

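Call:
carry_out(deltas=[{"hand": 16, "tx": -4, "ty": -0.8, "tz": 1, "turn": 0}, {"hand": 16, "tx": -4, "ty": -0.8, "tz": 0.5, "turn": 0}, {"hand": 16, "tx": -4, "ty": -0.8, "tz": 0, "turn": 0}, {"hand": 16, "tx": -4, "ty": -0.8, "tz": 0, "turn": 0}, {"hand": 16, "tx": -4, "ty": -0.8, "tz": 0, "turn": 0}, {"hand": 16, "tx": -4, "ty": -0.8, "tz": 0, "turn": 0}, {"hand": 16, "tx": -4, "ty": -0.7, "tz": 0, "turn": 0}, {"hand": 16, "tx": -4, "ty": -0.6, "tz": 0, "turn": 0}, {"hand": 16, "tx": -4, "ty": -0.6, "tz": 0, "turn": 0}, {"hand": 16, "tx": -1, "ty": 0, "tz": 0, "turn": 0}, {"hand": 16, "tx": 0, "ty": 0, "tz": 0, "turn": 0}])

```text
time_s: 6.05
ee_pos: [0.5232, -0.0476, 0.03]
tcp_rot: [-0.025, 1.0, -0.0, 0.0]
force: [-1.1, 0.5, 0.1]
gripper_width: 0.182
grasp_force: 0.1
```

Run:
```python
from h import *
s=readout.get_state();print(s['time_s'],s['ee_pos'],s['force'],s['tcp_rot'])
a,d=viewer.camera('scene')
A=cv2.resize(a[180:250,275:345],(600,600),interpolation=cv2.INTER_CUBIC)
cv2.imwrite('pics/c4.png',A)
```

```text
6.05 [ 0.52319471 -0.04756761  0.03001682] [-1.14749645  0.49084717  0.14401829] [-2.45915260e-02  9.99697577e-01 -1.10815069e-04  4.85833499e-06]
```

View pics/c4.png

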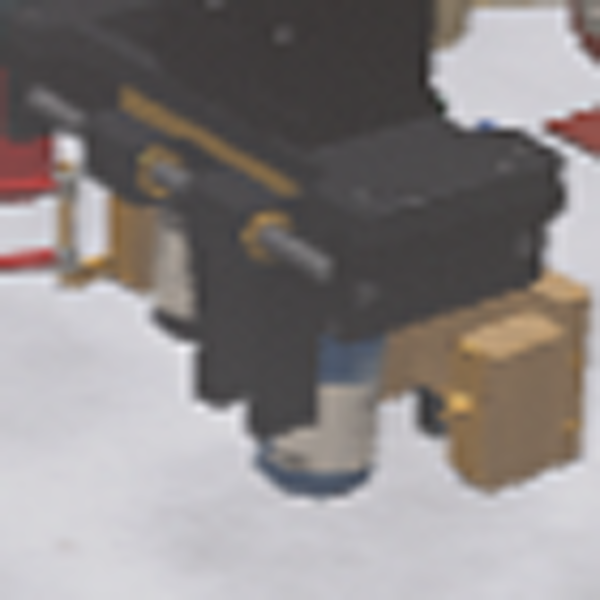

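The bottle is still upright, at about (315,420), and lined up with the bay. Next is the last leg into it.

Call:
carry_out(deltas=[{"hand": 16, "tx": -3.5, "ty": 0.2, "tz": 0, "turn": 0}, {"hand": 16, "tx": -3.5, "ty": 0.2, "tz": 0, "turn": 0}, {"hand": 16, "tx": -3.5, "ty": 0.2, "tz": 0, "turn": 0}, {"hand": 16, "tx": -3.5, "ty": 0.2, "tz": 0, "turn": 0}, {"hand": 16, "tx": -3.5, "ty": 0.2, "tz": 0, "turn": 0}, {"hand": 16, "tx": -3.5, "ty": 0.2, "tz": 0, "turn": 0}, {"hand": 16, "tx": -3.5, "ty": 0.2, "tz": 0, "turn": 0}, {"hand": 16, "tx": -3.5, "ty": 0.2, "tz": 0, "turn": 0}, {"hand": 16, "tx": -2, "ty": 0.2, "tz": 0, "turn": 0}, {"hand": 16, "tx": 0, "ty": 0, "tz": 0, "turn": 0}])

```text
time_s: 7.1
ee_pos: [0.5532, -0.0442, 0.03]
tcp_rot: [-0.025, 1.0, -0.0, 0.0]
force: [-0.6, -0.5, 0.2]
gripper_width: 0.183
grasp_force: 0.1
```

Call:
carry_out(deltas=[{"hand": 16, "tx": -1.5, "ty": 0, "tz": 0, "turn": 0}, {"hand": 16, "tx": -1.5, "ty": 0, "tz": 0, "turn": 0}, {"hand": 16, "tx": 0, "ty": 0, "tz": 0, "turn": 0}])

```text
time_s: 7.4
ee_pos: [0.5561, -0.0441, 0.0301]
tcp_rot: [-0.025, 1.0, -0.0, 0.0]
force: [-1.2, 0.3, -0.1]
gripper_width: 0.185
grasp_force: 0.3
```

Call:
carry_out(deltas=[{"hand": 16, "tx": -1, "ty": 0, "tz": 0, "turn": 0}, {"hand": 16, "tx": -1, "ty": 0, "tz": 0, "turn": 0}, {"hand": 16, "tx": 0, "ty": 0, "tz": 0, "turn": 0}])

```text
time_s: 7.7
ee_pos: [0.558, -0.044, 0.0301]
tcp_rot: [-0.025, 1.0, -0.0, 0.0]
force: [-0.5, 0.4, 0.4]
gripper_width: 0.183
grasp_force: 0.3
```

Call:
carry_out(deltas=[{"hand": 16, "tx": -1, "ty": 0, "tz": 0, "turn": 0}, {"hand": 16, "tx": 0, "ty": 0, "tz": 0, "turn": 0}])

```text
time_s: 7.9
ee_pos: [0.559, -0.0439, 0.0301]
tcp_rot: [-0.025, 1.0, -0.0, 0.0]
force: [-0.7, -0.5, 0.5]
gripper_width: 0.185
grasp_force: 0.4
```

Call:
carry_out(deltas=[{"hand": 16, "tx": -1, "ty": 0, "tz": 0, "turn": 0}, {"hand": 16, "tx": 0, "ty": 0, "tz": 0, "turn": 0}])

```text
time_s: 8.1
ee_pos: [0.56, -0.0439, 0.0301]
tcp_rot: [-0.025, 1.0, -0.0, 0.0]
force: [-0.6, 0.0, 0.2]
gripper_width: 0.183
grasp_force: 0.4
```

Call:
carry_out(deltas=[{"hand": 16, "tx": -1, "ty": 0, "tz": 0, "turn": 0}, {"hand": 16, "tx": 0, "ty": 0, "tz": 0, "turn": 0}])

```text
time_s: 8.3
ee_pos: [0.5611, -0.0438, 0.0301]
tcp_rot: [-0.025, 1.0, -0.0, 0.0]
force: [-0.2, 0.4, 0.5]
gripper_width: 0.185
grasp_force: 0.4
```

Run:
```python
from h import *
s=readout.get_state();print(s['time_s'],s['ee_pos'],s['force'],s['tcp_rot'])
a,d=viewer.camera('scene')
cv2.imwrite('pics/c5.png',cv2.resize(a[170:250,275:355],(600,600),interpolation=cv2.INTER_CUBIC))
```

```text
8.3 [ 0.56106159 -0.04383082  0.0300945 ] [-0.23630588  0.36681411  0.45138022] [-2.46147060e-02  9.99697009e-01 -3.30384236e-05  6.82902240e-05]
```

View pics/c5.png

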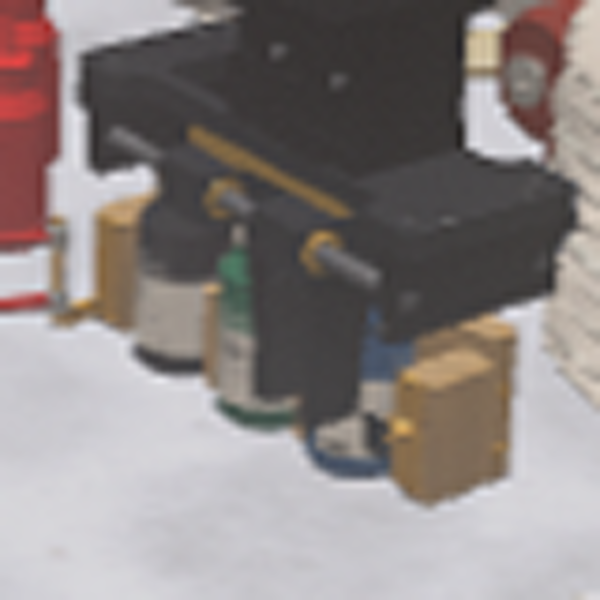

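The bottle is upright inside the bay, with its base front at about (350,475). That is nearly in line with black at (178,370) and green at (262,425). I'll keep pushing 1 mm at a time until it makes contact.

Call:
carry_out(deltas=[{"hand": 16, "tx": -1, "ty": 0, "tz": 0, "turn": 0}, {"hand": 16, "tx": 0, "ty": 0, "tz": 0, "turn": 0}])

```text
time_s: 8.55
ee_pos: [0.562, -0.0438, 0.0301]
tcp_rot: [-0.025, 1.0, -0.0, 0.0]
force: [-0.3, 0.0, 0.3]
gripper_width: 0.186
grasp_force: 0.4
```

Call:
carry_out(deltas=[{"hand": 16, "tx": -1, "ty": 0, "tz": 0, "turn": 0}, {"hand": 16, "tx": 0, "ty": 0, "tz": 0, "turn": 0}])

```text
time_s: 8.75
ee_pos: [0.563, -0.0437, 0.0301]
tcp_rot: [-0.025, 1.0, -0.0, 0.0]
force: [-0.9, 0.1, -0.1]
gripper_width: 0.184
grasp_force: 0.3
```

No contact force yet. I'll back off slightly and narrow the fingers so they clear the divider, then go on.

Call:
carry_out(deltas=[{"hand": 16, "tx": 5, "ty": -0.5, "tz": 0, "turn": 0}, {"hand": 6, "tx": 0, "ty": 0, "tz": 0, "turn": 0}, {"hand": 6, "tx": 0, "ty": -0.5, "tz": 0, "turn": 0}, {"hand": 6, "tx": 0, "ty": 0, "tz": 0, "turn": 0}])

```text
time_s: 9.15
ee_pos: [0.558, -0.045, 0.0301]
tcp_rot: [-0.025, 1.0, 0.0, 0.0]
force: [0.1, -0.2, 0.5]
gripper_width: 0.082
grasp_force: 0.0
```

Call:
carry_out(deltas=[{"hand": 6, "tx": -2, "ty": 0, "tz": 0, "turn": 0}, {"hand": 6, "tx": -1, "ty": 0, "tz": 0, "turn": 0}, {"hand": 6, "tx": -1, "ty": 0, "tz": 0, "turn": 0}, {"hand": 6, "tx": 0, "ty": 0, "tz": 0, "turn": 0}])

```text
time_s: 9.55
ee_pos: [0.5616, -0.0447, 0.0298]
tcp_rot: [-0.025, 1.0, 0.0, -0.0]
force: [-1.9, 0.8, 1.5]
gripper_width: 0.07
grasp_force: 1.0
```

Call:
carry_out(deltas=[{"hand": 6, "tx": -1, "ty": 0, "tz": 0, "turn": 0}, {"hand": 6, "tx": 0, "ty": 0, "tz": 0, "turn": 0}])

```text
time_s: 9.75
ee_pos: [0.562, -0.0446, 0.0296]
tcp_rot: [-0.025, 1.0, 0.0, -0.001]
force: [-4.1, 0.8, 2.2]
gripper_width: 0.07
grasp_force: 2.5
```

Call:
carry_out(deltas=[{"hand": 6, "tx": -1, "ty": 0, "tz": 0, "turn": 0}, {"hand": 6, "tx": 0, "ty": 0, "tz": 0, "turn": 0}])

```text
time_s: 9.95
ee_pos: [0.5621, -0.0445, 0.0295]
tcp_rot: [-0.025, 1.0, 0.0, -0.002]
force: [-9.1, 1.7, 5.2]
gripper_width: 0.067
grasp_force: 4.4
```

Contact: the force rises to 9 N while the TCP stays put, so the bottle is home against the back board. I'll retreat and check it numerically.

Call:
carry_out(deltas=[{"hand": 6, "tx": 5, "ty": 0, "tz": 0, "turn": 0}, {"hand": 6, "tx": 15, "ty": 0, "tz": -1, "turn": 0}, {"hand": 6, "tx": 25, "ty": 0, "tz": 0, "turn": 0}, {"hand": 6, "tx": 30, "ty": 0, "tz": 0, "turn": 0}, {"hand": 0, "tx": 25, "ty": 0, "tz": 0, "turn": 0}, {"hand": 0, "tx": 0, "ty": 0, "tz": -40, "turn": 0}, {"hand": 0, "tx": 0, "ty": 0, "tz": -40, "turn": 0}, {"hand": 0, "tx": 0, "ty": 0, "tz": -40, "turn": 0}, {"hand": 0, "tx": 0, "ty": 0, "tz": -40, "turn": 0}, {"hand": 0, "tx": 0, "ty": 0, "tz": 0, "turn": 0}])

```text
time_s: 10.95
ee_pos: [0.4675, -0.0499, 0.1965]
tcp_rot: [-0.024, 1.0, 0.001, 0.005]
force: [-0.7, 0.1, -0.4]
gripper_width: 0.01
grasp_force: 0.0
```

Call:
carry_out(deltas=[{"hand": 0, "tx": 0, "ty": 42, "tz": 0, "turn": 0}, {"hand": 0, "tx": 0, "ty": 42, "tz": 0, "turn": 0}, {"hand": 0, "tx": 0, "ty": 42, "tz": 0, "turn": 0}, {"hand": 0, "tx": 0, "ty": 42, "tz": 0, "turn": 0}, {"hand": 0, "tx": 0, "ty": 42, "tz": 0, "turn": 0}, {"hand": 0, "tx": 0, "ty": 0, "tz": 0, "turn": 0}])

```text
time_s: 11.55
ee_pos: [0.4529, 0.166, 0.1905]
tcp_rot: [-0.028, 1.0, 0.001, 0.0]
force: [0.3, -0.5, -0.1]
gripper_width: 0.004
grasp_force: 0.0
```

```bash
cat >> h.py <<'E'
def cloud(n):
    im,d=viewer.camera(n);i=viewer.camera_info(n);K=np.array(i['K']);R=cv2.Rodrigues(np.array(i['rvec'],float))[0];t=np.array(i['tvec']).ravel()
    v,u=np.mgrid[:420,:560];c=np.stack([(u-K[0,2])/K[0,0]*d,(v-K[1,2])/K[1,1]*d,d],-1)
    return im,(c-t)@R,d>0
def report():
    for n in('top','scene'):
        im,w,ok=cloud(n);z=w[...,2]
        for nm,x,y in(('blue',.585,-.043),('green',.577,.009),('black',.575,.06)):
            m=ok&(np.hypot(w[...,0]-x,w[...,1]-y)<.03)&(z>.074)&(z<.1)&(im.min(-1)>110)
            p=w[m]
            if len(p)>3: print(n,nm,len(p),np.median(p,0).round(4),p.max(0).round(3),p.min(0).round(3))
        b,g,r=[im[...,k].astype(int) for k in range(3)]
        m=ok&(r>g+60)&(r>b+60)&(z>.04)&(z<.06)&(w[...,0]>.33)&(w[...,0]<.57)&(w[...,1]<.16)&(w[...,1]>-.12)
        p=w[m]
        if len(p)>5:
            dx=p[:,:2]-[.5395,.0975];a=np.arctan2(-dx[:,0],-dx[:,1]);print(n,'gate',len(p),'world-angle med',np.median(a[np.hypot(*dx.T)>.05]),'-> a',np.median(a[np.hypot(*dx.T)>.05])+.105)
E
python3 - <<'E'
from h import *
s=readout.get_state();print(s['time_s'],s['ee_pos'],s['force'],s['tcp_rot']);report()
E
```

```text
11.55 [0.45288518 0.16601697 0.19051297] [ 0.33284616 -0.50997292 -0.12735016] [-2.83068984e-02  9.99598986e-01  7.27882927e-04  2.40387358e-04]
top blue 48 [ 0.5841 -0.038   0.0824] [ 0.598 -0.028  0.1  ] [ 0.574 -0.051  0.074]
top green 46 [0.5762 0.0082 0.082 ] [0.589 0.018 0.098] [ 0.565 -0.002  0.075]
top black 45 [0.5741 0.0602 0.0823] [0.587 0.073 0.096] [0.564 0.05  0.075]
scene blue 59 [ 0.5832 -0.0458  0.0815] [ 0.597 -0.031  0.098] [ 0.575 -0.057  0.074]
scene green 58 [0.5757 0.0018 0.0815] [0.59  0.017 0.097] [ 0.564 -0.009  0.074]
scene black 55 [0.5732 0.0546 0.0811] [0.588 0.07  0.1  ] [0.564 0.043 0.074]
scene gate 71 world-angle med 1.8430166313717766 -> a 1.9480166313717766
```

The blue bottle stands about 8 mm farther in x than green. That fits the rack's tilt of 5.5 to 8 mm per bay, so it is home. Next I'll plan the gate sweep.

Run:
```python
from h import *
s=readout.get_state();q=Ro.from_quat(s['tcp_rot']).as_matrix();X=q[:2,0];Y=q[:2,1]
th=.105;R=np.array([[np.cos(th),-np.sin(th)],[np.sin(th),np.cos(th)]]);H=np.array([.579,.009])+R@[-.03,.0925]
def tcp(a,r=.115,gap=0):
    g=R@[-np.sin(a),-np.cos(a)];n=R@[np.cos(a),-np.sin(a)]
    return H+r*g-n*(.0095*abs(n@X)+.015*abs(n@Y)+.003+gap)
P=[s['ee_pos'][:2],tcp(1.95,gap=.015),tcp(1.95)]+[tcp(a) for a in np.arange(1.8,-.01,-.15)]
for p,n in zip(P,P[1:]):
    d=(n-p)*1e3;print(n.round(4),round(np.hypot(*n),3),'tx %.1f ty %.1f'%(d@X,d@Y))
```

```text
[0.4383 0.1629] 0.468 tx 15.3 ty 3.0
[0.4342 0.1485] 0.459 tx 4.8 ty -14.2
[0.4278 0.1314] 0.447 tx 7.4 ty -16.8
[0.424  0.1131] 0.439 tx 4.7 ty -18.0
[0.4229 0.0965] 0.434 tx 2.0 ty -16.5
[0.4241 0.08  ] 0.432 tx -0.4 ty -16.5
[0.4278 0.0635] 0.432 tx -2.9 ty -16.7
[0.4341 0.0473] 0.437 tx -5.5 ty -16.5
[0.443 0.032] 0.444 tx -8.1 ty -15.8
[0.4544 0.0179] 0.455 tx -10.7 ty -14.6
[0.4682 0.0056] 0.468 tx -13.1 ty -13.0
[ 0.4841 -0.0044] 0.484 tx -15.3 ty -10.9
[ 0.5016 -0.0119] 0.502 tx -17.2 ty -8.3
[ 0.5204 -0.0164] 0.521 tx -18.5 ty -5.5
[ 0.5383 -0.0179] 0.539 tx -17.8 ty -2.4
```

Call:
carry_out(deltas=[{"hand": 0, "tx": 15, "ty": 3, "tz": 0, "turn": 0}, {"hand": 0, "tx": 0, "ty": 0, "tz": 35, "turn": 0}, {"hand": 0, "tx": 0, "ty": 0, "tz": 35, "turn": 0}, {"hand": 0, "tx": 0, "ty": 0, "tz": 35, "turn": 0}, {"hand": 0, "tx": 0, "ty": 0, "tz": 30, "turn": 0}, {"hand": 0, "tx": 0, "ty": 0, "tz": 17, "turn": 0}, {"hand": 0, "tx": 0, "ty": 0, "tz": 0, "turn": 0}, {"hand": 0, "tx": 0, "ty": 0, "tz": 0, "turn": 0}])

```text
time_s: 12.45
ee_pos: [0.4386, 0.1617, 0.0396]
tcp_rot: [-0.024, 1.0, -0.0, 0.0]
force: [0.5, -0.4, 0.5]
gripper_width: 0.005
grasp_force: 0.0
```

Call:
carry_out(deltas=[{"hand": 0, "tx": 2.4, "ty": -7, "tz": 0, "turn": 0}, {"hand": 0, "tx": 2.4, "ty": -7, "tz": 0, "turn": 0}, {"hand": 0, "tx": 3.7, "ty": -8.4, "tz": 0, "turn": 0}, {"hand": 0, "tx": 3.7, "ty": -8.4, "tz": 0, "turn": 0}, {"hand": 0, "tx": 2.4, "ty": -9, "tz": 0, "turn": 0}, {"hand": 0, "tx": 2.4, "ty": -9, "tz": 0, "turn": 0}, {"hand": 0, "tx": 1, "ty": -8.3, "tz": 0, "turn": 0}, {"hand": 0, "tx": 1, "ty": -8.3, "tz": 0, "turn": 0}, {"hand": 0, "tx": 0, "ty": 0, "tz": 0, "turn": 0}])

```text
time_s: 13.35
ee_pos: [0.4228, 0.0948, 0.039]
tcp_rot: [-0.024, 1.0, -0.0, -0.0]
force: [0.3, -0.2, -0.1]
gripper_width: 0.008
grasp_force: 0.0
```

Run:
```python
from h import *
s=readout.get_state();print(s['time_s'],s['ee_pos'],s['force'],s['tcp_rot']);report()
```

```text
13.35 [0.42275882 0.09483598 0.03901998] [ 0.33055451 -0.23046884 -0.08968852] [-2.38106300e-02  9.99716462e-01 -1.66478977e-04 -1.48080843e-04]
top blue 47 [ 0.5853 -0.0383  0.0825] [ 0.598 -0.028  0.097] [ 0.574 -0.051  0.074]
top green 45 [0.5757 0.0081 0.0817] [0.589 0.018 0.096] [ 0.565 -0.002  0.075]
top black 46 [0.5751 0.0603 0.0829] [0.598 0.07  0.099] [0.563 0.05  0.076]
scene blue 58 [ 0.5844 -0.0452  0.0817] [ 0.601 -0.03   0.096] [ 0.574 -0.055  0.074]
scene green 58 [0.5754 0.0023 0.0816] [0.591 0.021 0.097] [ 0.566 -0.008  0.074]
scene black 52 [0.573  0.0551 0.0819] [0.587 0.066 0.096] [0.563 0.047 0.075]
scene gate 72 world-angle med 1.416881413557643 -> a 1.521881413557643
```

The gate is following, now at a of about 1.52. I'll continue the sweep.

Call:
carry_out(deltas=[{"hand": 0, "tx": -0.2, "ty": -8.3, "tz": 0, "turn": 0}, {"hand": 0, "tx": -0.2, "ty": -8.3, "tz": 0, "turn": 0}, {"hand": 0, "tx": -1.5, "ty": -8.3, "tz": 0, "turn": 0}, {"hand": 0, "tx": -1.5, "ty": -8.3, "tz": 0, "turn": 0}, {"hand": 0, "tx": -2.8, "ty": -8.2, "tz": 0, "turn": 0}, {"hand": 0, "tx": -2.8, "ty": -8.2, "tz": 0, "turn": 0}, {"hand": 0, "tx": -4, "ty": -7.9, "tz": 0, "turn": 0}, {"hand": 0, "tx": -4, "ty": -7.9, "tz": 0, "turn": 0}, {"hand": 0, "tx": -5.4, "ty": -7.3, "tz": 0, "turn": 0}, {"hand": 0, "tx": -5.4, "ty": -7.3, "tz": 0, "turn": 0}, {"hand": 0, "tx": 0, "ty": 0, "tz": 0, "turn": 0}])

```text
time_s: 14.55
ee_pos: [0.4554, 0.0164, 0.0391]
tcp_rot: [-0.024, 1.0, -0.0, 0.0]
force: [1.0, -0.2, -0.5]
gripper_width: 0.006
grasp_force: 0.0
```

Call:
carry_out(deltas=[{"hand": 0, "tx": -6.5, "ty": -6.5, "tz": 0, "turn": 0}, {"hand": 0, "tx": -6.5, "ty": -6.5, "tz": 0, "turn": 0}, {"hand": 0, "tx": -7.6, "ty": -5.4, "tz": 0, "turn": 0}, {"hand": 0, "tx": -7.6, "ty": -5.4, "tz": 0, "turn": 0}, {"hand": 0, "tx": -8.6, "ty": -4.2, "tz": 0, "turn": 0}, {"hand": 0, "tx": -8.6, "ty": -4.2, "tz": 0, "turn": 0}, {"hand": 0, "tx": 0, "ty": 0, "tz": 0, "turn": 0}])

```text
time_s: 15.25
ee_pos: [0.5028, -0.013, 0.0391]
tcp_rot: [-0.024, 1.0, -0.0, 0.0]
force: [-0.2, 0.4, 0.1]
gripper_width: 0.006
grasp_force: 0.0
```

Run:
```python
from h import *
s=readout.get_state();print(s['time_s'],s['ee_pos'],s['force'],s['tcp_rot']);report()
```

```text
15.25 [ 0.50282996 -0.01304025  0.03914593] [-0.18459629  0.40394477  0.10088859] [-2.42409554e-02  9.99705996e-01 -3.76423758e-04  3.95333968e-04]
top black 45 [0.5751 0.0603 0.0833] [0.586 0.07  0.098] [0.563 0.05  0.075]
scene blue 40 [ 0.5866 -0.048   0.0811] [ 0.6   -0.039  0.097] [ 0.575 -0.056  0.074]
scene gate 23 world-angle med 0.18921630535120398 -> a 0.29421630535120397
```

Call:
carry_out(deltas=[{"hand": 0, "tx": -6, "ty": -1.8, "tz": 0, "turn": 0}, {"hand": 0, "tx": -6, "ty": -1.8, "tz": 0, "turn": 0}, {"hand": 0, "tx": -6, "ty": -1.5, "tz": 0, "turn": 0}, {"hand": 0, "tx": -5, "ty": -1, "tz": 0, "turn": 0}, {"hand": 0, "tx": -4, "ty": -0.6, "tz": 0, "turn": 0}, {"hand": 0, "tx": -3, "ty": -0.3, "tz": 0, "turn": 0}, {"hand": 0, "tx": 0, "ty": 0, "tz": 0, "turn": 0}])

```text
time_s: 16.05
ee_pos: [0.5322, -0.0179, 0.039]
tcp_rot: [-0.025, 1.0, -0.0, 0.0]
force: [0.3, -0.2, 0.2]
gripper_width: 0.006
grasp_force: 0.0
```

Call:
carry_out(deltas=[{"hand": 0, "tx": -2, "ty": 0, "tz": 0, "turn": 0}, {"hand": 0, "tx": -2, "ty": 0, "tz": 0, "turn": 0}, {"hand": 0, "tx": 0, "ty": 0, "tz": 0, "turn": 0}])

```text
time_s: 16.35
ee_pos: [0.536, -0.0176, 0.0391]
tcp_rot: [-0.025, 1.0, -0.0, 0.0]
force: [-0.5, -0.0, -0.8]
gripper_width: 0.003
grasp_force: 0.0
```

Call:
carry_out(deltas=[{"hand": 0, "tx": -1.5, "ty": 0, "tz": 0, "turn": 0}, {"hand": 0, "tx": 0, "ty": 0, "tz": 0, "turn": 0}])

```text
time_s: 16.55
ee_pos: [0.5374, -0.0176, 0.0391]
tcp_rot: [-0.025, 1.0, -0.0, 0.0]
force: [-0.2, -0.4, 0.3]
gripper_width: 0.004
grasp_force: 0.1
```

Call:
carry_out(deltas=[{"hand": 0, "tx": -1.5, "ty": 0, "tz": 0, "turn": 0}, {"hand": 0, "tx": 0, "ty": 0, "tz": 0, "turn": 0}])

```text
time_s: 16.75
ee_pos: [0.5389, -0.0175, 0.0391]
tcp_rot: [-0.025, 1.0, -0.0, 0.0]
force: [0.2, -0.7, -0.1]
gripper_width: 0.009
grasp_force: 0.1
```

Call:
carry_out(deltas=[{"hand": 0, "tx": -1.5, "ty": 0, "tz": 0, "turn": 0}, {"hand": 0, "tx": 0, "ty": 0, "tz": 0, "turn": 0}])

```text
time_s: 16.95
ee_pos: [0.5405, -0.0174, 0.0391]
tcp_rot: [-0.025, 1.0, -0.0, 0.0]
force: [-0.0, 0.9, -0.1]
gripper_width: 0.008
grasp_force: 0.1
```

Call:
carry_out(deltas=[{"hand": 0, "tx": -1.5, "ty": 0, "tz": 0, "turn": 0}, {"hand": 0, "tx": 0, "ty": 0, "tz": 0, "turn": 0}])

```text
time_s: 17.15
ee_pos: [0.5417, -0.0173, 0.039]
tcp_rot: [-0.025, 1.0, -0.0, -0.0]
force: [0.0, 0.0, 0.7]
gripper_width: 0.009
grasp_force: 0.5
```

Call:
carry_out(deltas=[{"hand": 0, "tx": -1.5, "ty": 0, "tz": 0, "turn": 0}, {"hand": 0, "tx": 0, "ty": 0, "tz": 0, "turn": 0}])

```text
time_s: 17.35
ee_pos: [0.5422, -0.0173, 0.0388]
tcp_rot: [-0.025, 1.0, 0.0, -0.001]
force: [-5.8, 0.4, 3.4]
gripper_width: 0.003
grasp_force: 2.8
```

Run:
```python
from h import *
s=readout.get_state();print(s['time_s'],s['ee_pos'],s['force'],s['tcp_rot']);report()
```

```text
17.35 [ 0.54215591 -0.01729402  0.0387668 ] [-5.7838515   0.40270946  3.42212443] [-2.46017227e-02  9.99696503e-01  6.74052414e-05 -1.28542757e-03]
scene blue 6 [ 0.5856 -0.0514  0.0753] [ 0.593 -0.05   0.077] [ 0.578 -0.053  0.075]
scene gate 50 world-angle med -0.12282150076944112 -> a -0.017821500769441126
```

The gate is against its stop: 5.8 N, with a measuring about 0. I'll back off, lift and check.

Call:
carry_out(deltas=[{"hand": 0, "tx": 3, "ty": 0, "tz": 0, "turn": 0}, {"hand": 0, "tx": 15, "ty": 0, "tz": 0, "turn": 0}, {"hand": 0, "tx": 25, "ty": 0, "tz": 0, "turn": 0}, {"hand": 0, "tx": 30, "ty": 0, "tz": 0, "turn": 0}, {"hand": 0, "tx": 0, "ty": 0, "tz": -40, "turn": 0}, {"hand": 0, "tx": 0, "ty": 0, "tz": -40, "turn": 0}, {"hand": 0, "tx": 0, "ty": 0, "tz": -40, "turn": 0}, {"hand": 0, "tx": 0, "ty": 0, "tz": -40, "turn": 0}, {"hand": 0, "tx": 0, "ty": 0, "tz": 0, "turn": 0}])

```text
time_s: 18.35
ee_pos: [0.4735, -0.0208, 0.2044]
tcp_rot: [-0.024, 1.0, 0.001, 0.005]
force: [0.1, -0.9, -0.0]
gripper_width: 0.004
grasp_force: 0.0
```

Call:
carry_out(deltas=[{"hand": 0, "tx": 0, "ty": 42, "tz": 0, "turn": 0}, {"hand": 0, "tx": 0, "ty": 42, "tz": 0, "turn": 0}, {"hand": 0, "tx": 0, "ty": 42, "tz": 0, "turn": 0}, {"hand": 0, "tx": 0, "ty": 42, "tz": 0, "turn": 0}, {"hand": 0, "tx": 0, "ty": 42, "tz": 0, "turn": 0}, {"hand": 0, "tx": 0, "ty": 0, "tz": 0, "turn": 0}])

```text
time_s: 18.95
ee_pos: [0.4587, 0.195, 0.1983]
tcp_rot: [-0.028, 1.0, 0.001, -0.0]
force: [0.1, 0.8, -0.3]
gripper_width: 0.004
grasp_force: 0.0
```

Run:
```python
from h import *
s=readout.get_state();print(s['time_s'],s['ee_pos'],s['force']);report()
im,w,ok=cloud('scene');b,g,r=[im[...,k].astype(int) for k in range(3)]
m=ok&(r>g+60)&(r>b+60)&(w[...,2]>.01)&(w[...,2]<.06)&(w[...,0]>.45)&(w[...,0]<.58)&(w[...,1]<.09)&(w[...,1]>-.12)
p=w[m];f=np.polyfit(p[:,1],p[:,0],1);print(len(p),p.min(0),p.max(0),'gate line slope',f,'gate a=',np.arctan(f[0])+.105)
```

```text
18.95 [0.45873164 0.19497354 0.19828638] [ 0.09893719  0.77815726 -0.27770487]
top blue 46 [ 0.5852 -0.0379  0.0823] [ 0.597 -0.025  0.092] [ 0.574 -0.051  0.074]
top green 48 [0.5757 0.0081 0.0818] [0.589 0.018 0.098] [ 0.564 -0.002  0.074]
top black 45 [0.575  0.0602 0.0824] [0.601 0.07  0.092] [0.563 0.05  0.074]
top gate 56 world-angle med -0.11824025382073973 -> a -0.013240253820739734
scene blue 60 [ 0.5835 -0.0448  0.0815] [ 0.6   -0.031  0.096] [ 0.574 -0.054  0.074]
scene green 55 [0.5748 0.0019 0.0817] [0.59  0.014 0.097] [ 0.565 -0.011  0.075]
scene black 56 [0.5733 0.0553 0.0813] [0.588 0.066 0.096] [0.564 0.044 0.074]
scene gate 64 world-angle med -0.12341059354497293 -> a -0.01841059354497293
130 [ 0.542529   -0.08129288  0.01503066] [0.57855213 0.08992986 0.05003008] gate line slope [-0.094947    0.55361047] gate a= 0.010336776225387728
```

```bash
python3 -c "
from h import *
print(job.finish_job())"
```

```text
the job is handed in; nothing more can be done
None
```

The blue bottle is upright and home in its bay, and the gate is shut against its stop across all three bottles. The black and green bottles are still standing, the arm is clear, and the job was handed in at about 19 s; the final check was by camera depth only.

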